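# Hook out the sample tray

## Task

Take the green-handled hook, put its bent-down end into the finger hole of the blue sample tray and pull the tray right out to its stop, so that the dish lying in it comes out of the box. Keep the gripper itself off both tray boxes and their trays, and leave the orange tray shut. Then unhook and set the hook down on the bare bench, standing on its flat underside and clear of both trays.

Things in the scene. Friction and masses are not known exactly. Their poses are not given: they have to be found in the camera images.
- hook: Loose tray hook, 0.15 kg: green handle 80 x 24 x 30 mm (x, y, z) standing on the bench, to be gripped from above across its 24 mm. Origin at the centre of its flat underside, z up. A 7 mm steel rod runs forward from the +x end, its underside 30.5 mm above the origin's level, and bends straight down at x = +85 mm into a pin.
- hook_tip (a point): Round lower end of the hook's vertical pin (7 mm in diameter, free length 27 mm below the rod), at x = +85, y = 0, z = +3.5 mm in the hook's frame; same axes as the hook.
- hole_blue (a point): Centre of the round finger hole, 25 mm wide, in the blue tray's level tongue, at the tongue's upper face, 46 mm above the bench; travels with the tray. Axes: z up, x into the box; the tray comes out along -x. The hole goes right through the tongue (6 mm thick, 44 mm wide, ending 19 mm in front of the hole centre). Below it all is free down to the bench, save thin ribs at its sides.
- front_blue (a point): Middle of the outer face of the blue tray's front plate, 37 mm above the bench, 23 mm behind (+x) the hole centre; same axes as the hole. The plate is 106 mm wide and reaches from 14 to 60 mm above the bench.
- hole_orange (a point): The same point of the orange tray, of the same size and shape.
- tray_blue (a joint): How far the blue tray is pulled out, m: 0 shut, 0.10 at its stop. It slides with about 2.5 N of friction and stays where it is left.
- tray_orange (a joint): The same for the orange tray, which is to stay shut (it starts within 10 mm of shut).
- unit_blue: Fixed grey box of the blue tray, 130 x 110 x 69 mm (x, y, z) with a clear top; origin at the centre of its underside, on the bench; x points from its open front to its back, so the front faces the robot (-x). Its tray comes out at the front. The places of the two boxes may be swapped.
- unit_orange: The like box of the orange tray, in which a smaller dish lies.
- dish: Loose closed petri dish, 61 mm across and 12 mm high, lying in the blue tray, whose floor is 25 mm above the bench and whose rims are 12 mm high; origin at the centre of its underside, z up.

How it is judged:
On the way, in this order (a step that is already met when the one before it is completed fails the run):
1. the hook's pin reaches down through the finger hole of the blue tray, which is still nearly shut (horizontal distance between hook_tip and hole_blue below 0.016 m and z of hook_tip in the frame of hole_blue below -0.004 m and value of joint tray_blue below 0.03 m), for 0.1 s.
2. the blue tray is pulled out at least 88 mm with the hook still in its hole (horizontal distance between hook_tip and hole_blue below 0.016 m and z of hook_tip in the frame of hole_blue below -0.004 m and value of joint tray_blue above 0.088 m), for 0.1 s.
At the end, for the whole second after the job is handed in: The blue tray is out at least 85 of its 100 mm, the orange tray at most 20 mm; the hook stands at rest on the bench on its flat underside (within 6 mm of bench height, tilted less than 0.15 rad) and touches neither box nor tray; the dish lies flat and at rest on the floor of the blue tray (value of joint tray_blue above 0.085 m and value of joint tray_orange below 0.02 m and height (world z) of hook between -0.004 and 0.006 m and angle between each of hook, dish's own z axis and vertical below 0.15 rad and linear speed of each of hook, dish below 0.02 m/s and contact force between hook and unit_blue below 0.1 N and contact force between hook and unit_orange below 0.1 N and height (world z) of dish between 0.018 and 0.032 m and horizontal distance between dish and hole_blue below 0.125 m).
It fails at once if the gripper or arm presses on a tray or its box (over 2 N) (contact force between any of the fingers, the arm and unit_blue above 2 N or contact force between any of the fingers, the arm and unit_orange above 2 N).
It fails at once if the orange tray is pulled out more than 25 mm (value of joint tray_orange above 0.025 m).
It also fails if it takes over 46 s, if anything falls off the work surface, if the arm or the gripper's body presses on something with over 40 N, if the wrist force passes 120 N, or if a joint passes its speed limit or range.

## Robot

A 6-joint arm with a two-finger parallel gripper is mounted at the origin on a cart in front of the work surface, level with it; the furniture and walls round the work are solid. World frame = base frame: x ahead of the robot, y to its left, z up, the work surface at z = 0. Lengths are in m, angles in rad, forces in N, time in s.
With the tool pointing down it reaches from about 0.225 to 0.875 m from the base axis. Payload 3.4 kg.
Tool frame: the origin (TCP) lies at the very end of the fingers, on their centre line; the grasp point (between the pads) lies 19 mm behind it; z points along the fingers, y is the line along which they close (so a half turn about z gives the same grasp; the last joint's range is limited). The gripper opens to 85 mm and grips with 20 to 120 N. Pads are 22 mm wide; open, the fingers measure 114 mm over their backs; the gripper's body (76 mm by 85 mm) begins 54 mm behind the grasp point. The pads swing forward as they close: fully open they stand 13 mm farther back than shut.
Start: joints at [1.21, 0.276, 1.505, -0, 1.361, -0.121], TCP at [0.137, 0.559, 0.231] pointing down, gripper open.
Joint ranges: [-2.89, 2.89], [-0.75, 2.08], [0.22, 2.7], [-1.18, 4.32], [0.11, 2.71], [-2.7, 2.7]. Speed limits (rad/s): [2.57, 2.57, 3.14, 3.14, 3.14, 3.14].

## Interface

Orientations are given as a unit quaternion [w, x, y, z].
In Python, from rig import get_state, optics, sign_off gives the robot as it stands.
- The arm moves only by the tool send_rows, never from a script. Its argument "increments" is a list of rows, each an object with "gripper": the gripper's target within -1 to 1 (shut at 1, half-way at 0, fully open at -1); "linear": the shift along the world's x, y, z in m, a list of three; "delta_rot": the turn, a rotation vector about the world's x, y, z in rad, a list of three. In form: [{"gripper": gripper, "linear": [dx, dy, dz], "delta_rot": [rx, ry, rz]}, ...]. A call has 1 to 8 rows; each row is the pose to reach, as a shift and turn from the pose commanded when the call began; what a row does not reach only later rows make up. A row lasts 1/10 s, in which the tool goes at most 50 mm and 8.59 degrees, less where a joint would pass 70% of its speed; a pose out of reach is approached as far as the arm can. A call with a gripper value outside its range is refused whole. The fingers move at their own pace and stop on an object; "newtons" is the grip in N (left out, the last holds). Time passes only in rows, so rows that repeat a pose let the fingers close. It gives the time, the measured TCP pose, the force, the opening and the grip force at its end, in the units of the state.
- get_state(): the state, without advancing time (a new reading comes with each control period).
- optics.get_image(name): name is "side" or "top"; returns a dict with "pixels" (480x640x3 uint8, blue, green, red), "K" (3x3 intrinsics, pixels), "rvec" (rotation vector, rad) and "tvec" (3), from world to camera coordinates, as OpenCV has them. Camera axes: x right, y down, z forward; pixel columns grow to the right and rows downward; lengths in m; the calibration is good to about 2 mm. A picture is of the moment at which its call begins. There is no depth.
- sign_off(): hands the job in; it is judged then, once.
The state is a dict: "clock": time; "qpos": joint angles; "qd": joint speeds; "effort": joint torques, N m; "position": TCP position; "ee_rot": TCP orientation; "contact_force": force on the tool from outside, world axes, zero at the start; "moment": the same for the moment, N m; "width": finger opening in m; "gripper_force": force on a finger pad.
Only numpy, scipy, OpenCV 4.12 (cv2) and the standard library are available. Lean on these libraries where they do the work, as an engineer would, in place of code of your own. Each camera call takes 0.05 s, during which the arm holds its last target. There are 200 camera calls.

## Working session

There is one attempt and no reset: what is moved stays moved. The work goes in short steps, Python scripts to look and compute and a tool call to move; the robot and the scene stay as the last step left them, time stands still between calls to the robot, and variables do not carry over. Pictures are saved under pics/ and viewed, at most 11 in all, crops included, and the job is handed in when it is done.

Besides the shell and the picture viewer there is one more tool, called after ">>>" by a JSON object that holds its "name" and its "arguments". send_rows: Moves the arm, as the interface text tells. Its arguments: {"type":"object","properties":{"increments":{"type":"array"},"newtons":{"type":"number"}},"required":["increments"]}

```bash
mkdir -p pics; ls; cat > h.py <<'E'
import numpy as np, cv2
from rig import get_state, optics, sign_off
def grab(n,f=None):
    d=optics.get_image(n)
    if f: cv2.imwrite('pics/'+f,d['pixels'])
    R=cv2.Rodrigues(np.array(d['rvec'],float))[0]
    return d['pixels'],np.array(d['K'],float),R,np.array(d['tvec'],float).ravel()
def plane(cam,uv,z):
    _,K,R,t=cam
    c=-R.T@t; r=R.T@np.linalg.inv(K)@np.array([uv[0],uv[1],1.])
    return c+r*(z-c[2])/r[2]
def proj(cam,p):
    _,K,R,t=cam
    q=K@(R@np.asarray(p,float)+t); return q[:2]/q[2]
E
python3 - <<'E'
from h import *
for n in('top','side'):
    c=grab(n,n+'1.png'); print(n,-c[2].T@c[3],c[1][0,0])
s=get_state();print(s)
E
```

```text
pics
top [0.45209295 0.05516125 1.13787292] 606.5319452114946
side [0.24667594 0.6452546  0.56368493] 469.88021973793326
{'clock': 0.1, 'qpos': array([ 1.20997938e+00,  2.76517100e-01,  1.50603220e+00, -1.52849943e-05,
        1.36069460e+00, -1.20989937e-01]), 'qd': array([-0.00012083, -0.00142397, -0.0009839 ,  0.0019895 , -0.00041412,
        0.00026313]), 'effort': array([ 4.76520690e-04, -4.17708778e+01, -2.46400416e+01, -1.46692009e-04,
        5.85646936e-03,  1.90569114e-05]), 'position': array([0.13641544, 0.5580862 , 0.23052434]), 'ee_rot': array([-1.89719412e-04,  1.19624703e-01,  9.92818840e-01, -8.03562366e-04]), 'contact_force': array([-0.34216151, -0.02900787, -0.2100228 ]), 'moment': array([-0.03438202, -0.00489074, -0.04457515]), 'gripper_force': 0.0, 'width': 0.08573550257639746}
```

View pics/top1.png

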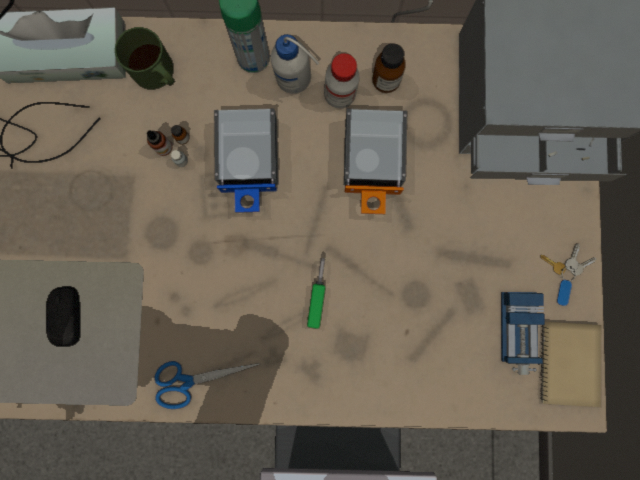

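View pics/side1.png

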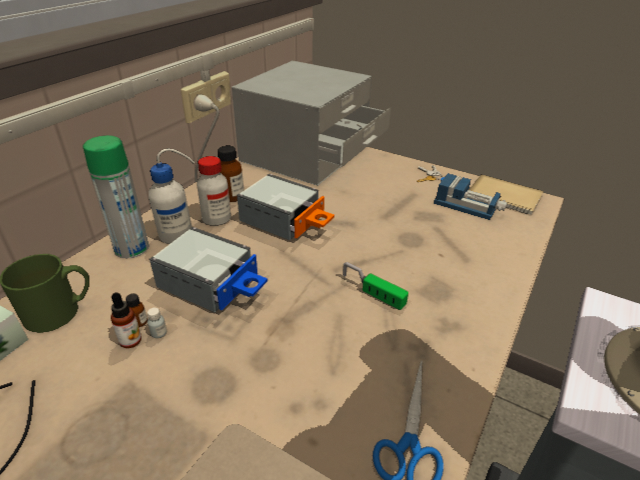

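The top view shows the hook's green handle at about (317,306), with its rod running up to (322,255). The blue tongue hole is at about (247,201) and the orange one at (373,203). The side view has the blue tongue near (250,283), the orange near (320,217) and the hook handle near (385,291).

```bash
cat >> h.py <<'E'
def big(m):
    cs,_=cv2.findContours(m,cv2.RETR_EXTERNAL,cv2.CHAIN_APPROX_NONE); return max(cs,key=cv2.contourArea)
def mask(img,col,win):
    h=cv2.cvtColor(img,cv2.COLOR_BGR2HSV); lo,hi={'g':((50,120,60),(75,255,255)),'b':((108,150,60),(125,255,255)),'o':((5,170,90),(20,255,255))}[col]
    m=cv2.inRange(h,lo,hi); w=np.zeros_like(m); x0,y0,x1,y1=win; w[y0:y1,x0:x1]=255; return m&w
def hole(cam,col,win):
    m=mask(cam[0],col,win); cs,hi=cv2.findContours(m,cv2.RETR_CCOMP,cv2.CHAIN_APPROX_NONE)
    k=[c for c,q in zip(cs,hi[0]) if q[3]>=0]
    c=max(k,key=cv2.contourArea); M=cv2.moments(c); return np.array([M['m10']/M['m00'],M['m01']/M['m00']]),cv2.contourArea(c)
E
python3 - <<'E'
from h import *
T=grab('top');S=grab('side')
for n,c,w in(('top',T,(180,170,440,240)),('side',S,(200,180,360,320))):
    for col in 'bo':
        try:
            uv,a=hole(c,col,w); print(n,col,uv,a,plane(c,uv,.046))
        except Exception as e: print(n,col,e)
        p=big(mask(c[0],col,w)).reshape(-1,2); 
        if n=='top':
            q=np.array([plane(c,u,.06) for u in p if u[1]<193]); 
            l=q[np.argmin(q[:,1])];r=q[np.argmax(q[:,1])]; print('plate ends',l,r, cv2.minAreaRect(p[p[:,1]<191].astype(np.float32)))
            tong=p[p[:,1]>196]; rr=cv2.minAreaRect(tong.astype(np.float32)); print('tongue',rr,plane(c,rr[0],.046))
for n,c,w in(('top',T,(280,270,350,340)),('side',S,(340,250,430,320))):
    k=big(mask(c[0],'g',w)); r=cv2.minAreaRect(k.astype(np.float32)); b=cv2.boxPoints(r)
    print(n,r,[plane(c,u,.03)[:2].round(4) for u in b], plane(c,r[0],.03))
i=cv2.resize(T[0][160:340,200:420],None,fx=3.5,fy=3.3,interpolation=cv2.INTER_CUBIC); cv2.imwrite('pics/c1.png',i)
E
```

```text
top b [246.73647984 201.22123894] 169.5 [0.63569313 0.19360927 0.046     ]
plate ends [0.65678487 0.14167775 0.06      ] [0.65996355 0.24645711 0.06      ] ((246.0, 186.5), (7.0, 58.0), 90.0)
tongue ((246.5, 204.0), (14.0, 23.0), 90.0) [0.63055798 0.19385626 0.046     ]
top o [372.99367089 202.9556962 ] 158.0 [ 0.63756998 -0.03658568  0.046     ]
plate ends [ 0.6600243  -0.08747561  0.06      ] [0.66507911 0.01550989 0.06      ] ((373.4931335449219, 188.1849365234375), (57.10899353027344, 4.55243444442749), 2.12109637260437)
tongue ((373.0, 205.0), (16.0, 24.0), 90.0) [ 0.63379699 -0.03664248  0.046     ]
side b [251.72043011 284.        ] 77.5 [0.63210678 0.20101113 0.046     ]
side o [321.65408805 218.32075472] 26.5 [ 0.63393937 -0.02784849  0.046     ]
top ((315.6999816894531, 305.6000061035156), (12.303658485412598, 43.416358947753906), 8.130102157592773) [array([0.4121, 0.0794]), array([0.4898, 0.0702]), array([0.4871, 0.0479]), array([0.4094, 0.0574])] [0.44943954 0.06374334 0.03      ]
side ((384.3999938964844, 290.7000427246094), (48.746280670166016, 19.677398681640625), 26.56505012512207) [array([0.4852, 0.1018]), array([0.493 , 0.0525]), array([0.406 , 0.0646]), array([0.4023, 0.1109])] [0.44540077 0.08310498 0.03      ]
```

View pics/c1.png

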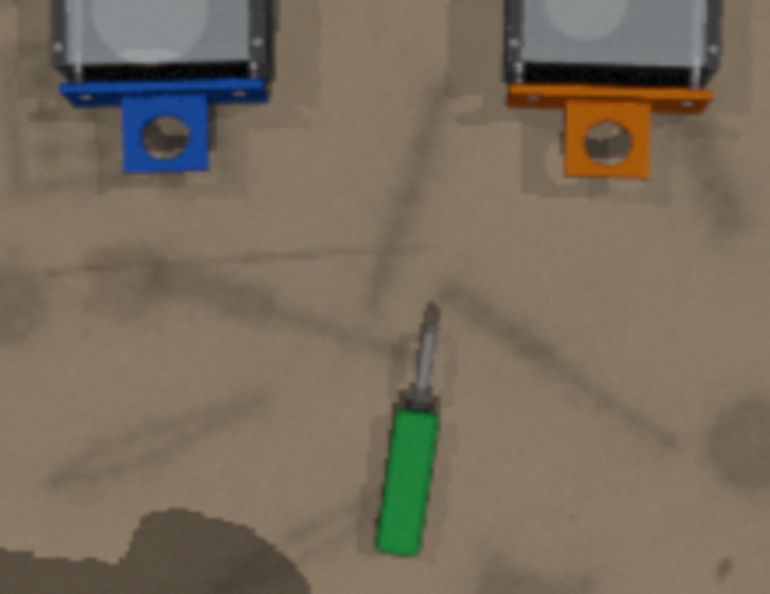

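The crop shows the blue hole at about (165,137), the orange hole at (608,143) and the hook's handle at (407,482) with its pin end near (432,307). That puts the hook at about (0.449, 0.064) with yaw -0.14, and the blue hole at about (0.635, 0.195).

>>> {"name": "send_rows", "arguments": {"increments": [{"gripper": -1, "linear": [0.312, -0.495, -0.08], "delta_rot": [0, 0, 0.1]}, {"gripper": -1, "linear": [0.312, -0.495, -0.08], "delta_rot": [0, 0, 0.1]}, {"gripper": -1, "linear": [0.312, -0.495, -0.08], "delta_rot": [0, 0, 0.1]}, {"gripper": -1, "linear": [0.312, -0.495, -0.08], "delta_rot": [0, 0, 0.1]}, {"gripper": -1, "linear": [0.312, -0.495, -0.08], "delta_rot": [0, 0, 0.1]}, {"gripper": -1, "linear": [0.312, -0.495, -0.08], "delta_rot": [0, 0, 0.1]}, {"gripper": -1, "linear": [0.312, -0.495, -0.08], "delta_rot": [0, 0, 0.1]}, {"gripper": -1, "linear": [0.312, -0.495, -0.08], "delta_rot": [0, 0, 0.1]}]}}

```text
clock: 1.0
position: [0.3485, 0.2216, 0.1771]
ee_rot: [0.0, 0.07, 0.998, 0.0]
contact_force: [1.5, 0.1, -0.5]
width: 0.0855
gripper_force: 0.0
```

>>> {"name": "send_rows", "arguments": {"increments": [{"gripper": -1, "linear": [0.09, -0.14, -0.025], "delta_rot": [0, 0, 0]}, {"gripper": -1, "linear": [0.09, -0.14, -0.025], "delta_rot": [0, 0, 0]}, {"gripper": -1, "linear": [0.09, -0.14, -0.025], "delta_rot": [0, 0, 0]}, {"gripper": -1, "linear": [0.09, -0.14, -0.025], "delta_rot": [0, 0, 0]}, {"gripper": -1, "linear": [0.09, -0.14, -0.025], "delta_rot": [0, 0, 0]}, {"gripper": -1, "linear": [0.09, -0.14, -0.025], "delta_rot": [0, 0, 0]}]}}

```text
clock: 1.6
position: [0.4374, 0.0834, 0.1519]
ee_rot: [-0.001, 0.071, 0.998, 0.0]
contact_force: [-0.4, 0.2, -0.0]
width: 0.0852
gripper_force: 0.0
```

>>> {"name": "send_rows", "arguments": {"increments": [{"gripper": -1, "linear": [0.012, -0.019, -0.04], "delta_rot": [0, 0, 0]}, {"gripper": -1, "linear": [0.012, -0.019, -0.08], "delta_rot": [0, 0, 0]}, {"gripper": -1, "linear": [0.012, -0.019, -0.12], "delta_rot": [0, 0, 0]}, {"gripper": -1, "linear": [0.012, -0.019, -0.145], "delta_rot": [0, 0, 0]}, {"gripper": -1, "linear": [0.012, -0.019, -0.145], "delta_rot": [0, 0, 0]}, {"gripper": -1, "linear": [0.012, -0.019, -0.145], "delta_rot": [0, 0, 0]}]}}

```text
clock: 2.2
position: [0.4496, 0.0654, 0.0076]
ee_rot: [-0.0, 0.069, 0.998, 0.0]
contact_force: [-0.3, 1.0, -0.3]
width: 0.0855
gripper_force: 0.0
```

```bash
python3 - <<'E'
from h import *
S=grab('side','s2.png'); cv2.imwrite('pics/s2c.png',cv2.resize(S[0][200:360,280:480],None,fx=3.5,fy=3.5))
s=get_state();print(s['position'],s['contact_force'])
E
```

```text
[0.45064754 0.06519084 0.00833839] [-1.37240418 -0.611982    0.44622641]
```

View pics/s2c.png

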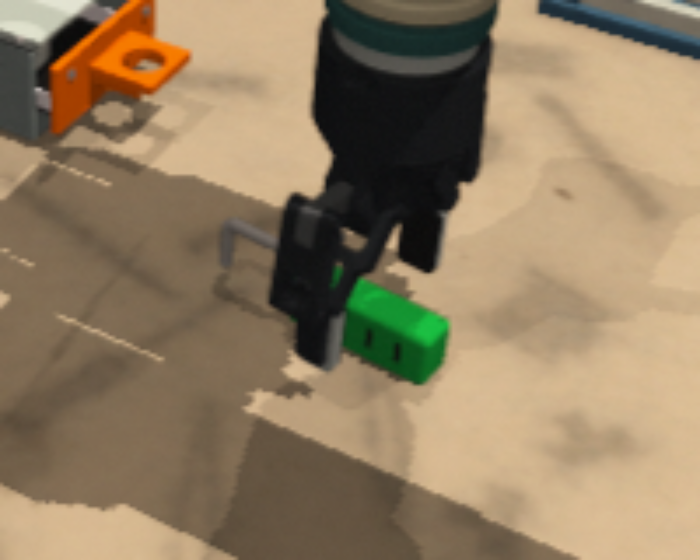

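The crop shows the open fingers straddling the handle, with the near finger at (320,320), the handle's back end at (430,350) and the pin at (225,245). I'll close the gripper.

>>> {"name": "send_rows", "arguments": {"increments": [{"gripper": 1, "linear": [0, 0, -0.002], "delta_rot": [0, 0, 0]}, {"gripper": 1, "linear": [0, 0, -0.002], "delta_rot": [0, 0, 0]}, {"gripper": 1, "linear": [0, 0, -0.002], "delta_rot": [0, 0, 0]}, {"gripper": 1, "linear": [0, 0, -0.002], "delta_rot": [0, 0, 0]}, {"gripper": 1, "linear": [0, 0, -0.002], "delta_rot": [0, 0, 0]}, {"gripper": 1, "linear": [0, 0, -0.002], "delta_rot": [0, 0, 0]}, {"gripper": 1, "linear": [0, 0, -0.002], "delta_rot": [0, 0, 0]}, {"gripper": 1, "linear": [0, 0, -0.002], "delta_rot": [0, 0, 0]}], "newtons": 70}}

```text
clock: 3.05
position: [0.4505, 0.0643, 0.0059]
ee_rot: [0.001, 0.07, 0.998, 0.0]
contact_force: [-0.5, 0.7, 5.7]
width: 0.0226
gripper_force: 69.6
```

>>> {"name": "send_rows", "arguments": {"increments": [{"gripper": 1, "linear": [0, 0, 0.04], "delta_rot": [0, 0, 0]}, {"gripper": 1, "linear": [0, 0, 0.075], "delta_rot": [0, 0, 0]}, {"gripper": 1, "linear": [0.03, 0.03, 0.085], "delta_rot": [0, 0, 0.07]}, {"gripper": 1, "linear": [0.05, 0.07, 0.085], "delta_rot": [0, 0, 0.14]}, {"gripper": 1, "linear": [0.07, 0.11, 0.085], "delta_rot": [0, 0, 0.14]}, {"gripper": 1, "linear": [0.07, 0.13, 0.085], "delta_rot": [0, 0, 0.14]}, {"gripper": 1, "linear": [0.07, 0.13, 0.085], "delta_rot": [0, 0, 0.14]}, {"gripper": 1, "linear": [0.07, 0.13, 0.085], "delta_rot": [0, 0, 0.14]}]}}

```text
clock: 3.85
position: [0.519, 0.194, 0.0895]
ee_rot: [-0.001, -0.001, 1.0, -0.001]
contact_force: [-0.0, 0.1, -1.4]
width: 0.0231
gripper_force: 69.3
```

```bash
python3 - <<'E'
from h import *
T=grab('top');S=grab('side')
a=cv2.resize(T[0][150:270,200:300],(400,480),interpolation=cv2.INTER_CUBIC);b=cv2.resize(S[0][200:320,220:320],(400,480),interpolation=cv2.INTER_CUBIC)
cv2.imwrite('pics/c3.png',np.hstack([a,b]))
s=get_state();print(s['position'],s['ee_rot'])
E
```

```text
[0.51908056 0.19319328 0.08976587] [-7.03883896e-04  1.58355537e-04  9.99999652e-01 -4.18110665e-04]
```

View pics/c3.png

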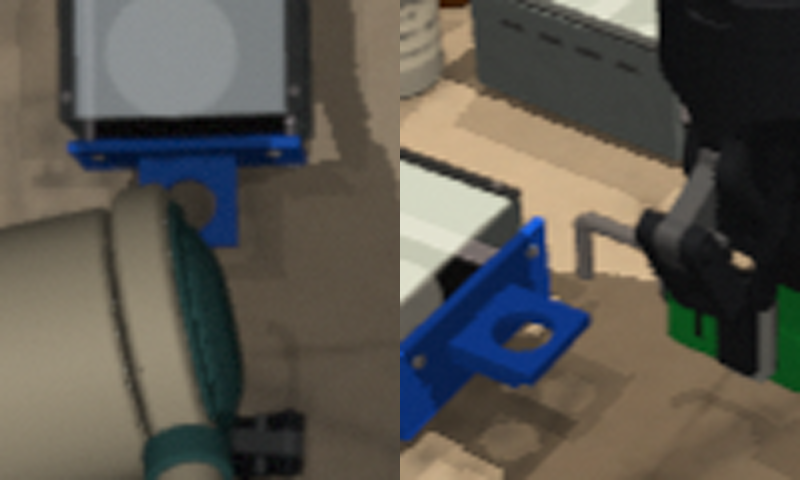

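The left half (top view) shows the blue tongue partly hidden by the wrist. The right half (side view) shows the pin's lower end at side pixel (266,269), hovering short of the hole, whose rim centre is at about (250,283).

```bash
python3 - <<'E'
from h import *
S=grab('side')
p=get_state()['position']; z=p[2]-.006
print('tip',plane(S,(266,269),z+.0035),'rodtop',plane(S,(265.5,254),z+.0375),'hole',plane(S,(250.3,283),.046))
print(proj(S,[p[0]+.085,p[1],z+.0035]),proj(S,[p[0]+.085,p[1],z+.0375]),proj(S,[.635,.195,.046]), p)
E
```

```text
tip [0.60387329 0.19642064 0.08739679] rodtop [0.60002214 0.20002798 0.12139679] hole [0.63559911 0.20027805 0.046     ]
[267.02755729 267.76711365] [265.9146947  250.73659325] [252.54554067 281.32873398] [0.51929063 0.19310152 0.08989679]
```

>>> {"name": "send_rows", "arguments": {"increments": [{"gripper": 1, "linear": [0.016, 0.003, 0], "delta_rot": [0, 0, 0]}, {"gripper": 1, "linear": [0.032, 0.003, 0], "delta_rot": [0, 0, 0]}, {"gripper": 1, "linear": [0.032, 0.003, -0.015], "delta_rot": [0, 0, 0]}, {"gripper": 1, "linear": [0.032, 0.003, -0.03], "delta_rot": [0, 0, 0]}, {"gripper": 1, "linear": [0.032, 0.003, -0.03], "delta_rot": [0, 0, 0]}]}}

```text
clock: 4.5
position: [0.55, 0.1956, 0.0583]
ee_rot: [-0.002, 0.001, 1.0, -0.001]
contact_force: [-0.4, -0.1, -1.7]
width: 0.023
gripper_force: 69.4
```

```bash
python3 - <<'E'
from h import *
S=grab('side'); cv2.imwrite('pics/c4.png',cv2.resize(S[0][210:320,200:330],None,fx=5,fy=5,interpolation=cv2.INTER_CUBIC))
s=get_state();print(s['position'],s['contact_force'])
E
```

```text
[0.55085134 0.19600056 0.05934529] [-0.64558808 -1.02509025 -1.39590579]
```

View pics/c4.png

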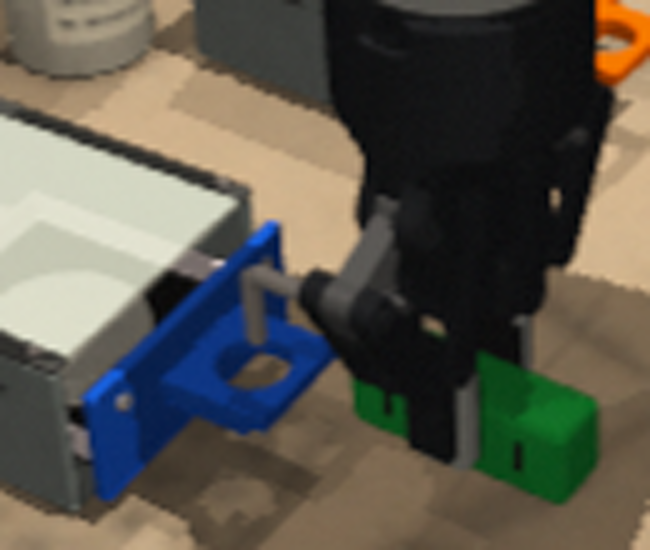

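The crop shows the pin end at (257,342), about 11 mm above the hole, whose centre is at (254,366). It should drop within about 2 mm of the centre, so I'll insert it.

>>> {"name": "send_rows", "arguments": {"increments": [{"gripper": 1, "linear": [0, 0, -0.01], "delta_rot": [0, 0, 0]}, {"gripper": 1, "linear": [0, 0, -0.02], "delta_rot": [0, 0, 0]}, {"gripper": 1, "linear": [0, 0, -0.029], "delta_rot": [0, 0, 0]}, {"gripper": 1, "linear": [0, 0, -0.029], "delta_rot": [0, 0, 0]}, {"gripper": 1, "linear": [0, 0, -0.029], "delta_rot": [0, 0, 0]}]}}

```text
clock: 5.05
position: [0.5517, 0.1973, 0.0308]
ee_rot: [-0.0, -0.0, 1.0, -0.0]
contact_force: [0.4, 1.0, -1.5]
width: 0.0227
gripper_force: 69.4
```

>>> {"name": "send_rows", "arguments": {"increments": [{"gripper": 1, "linear": [-0.007, 0, 0], "delta_rot": [0, 0, 0]}, {"gripper": 1, "linear": [-0.014, 0, 0], "delta_rot": [0, 0, 0]}, {"gripper": 1, "linear": [-0.021, 0, 0], "delta_rot": [0, 0, 0]}, {"gripper": 1, "linear": [-0.028, 0, 0], "delta_rot": [0, 0, 0]}, {"gripper": 1, "linear": [-0.035, 0, 0], "delta_rot": [0, 0, 0]}, {"gripper": 1, "linear": [-0.042, 0, 0], "delta_rot": [0, 0, 0]}, {"gripper": 1, "linear": [-0.049, 0, 0], "delta_rot": [0, 0, 0]}, {"gripper": 1, "linear": [-0.056, 0, 0], "delta_rot": [0, 0, 0]}]}}

```text
clock: 5.85
position: [0.4957, 0.1964, 0.0315]
ee_rot: [0.0, 0.0, 1.0, -0.001]
contact_force: [3.3, -5.0, -1.5]
width: 0.0224
gripper_force: 69.4
```

>>> {"name": "send_rows", "arguments": {"increments": [{"gripper": 1, "linear": [-0.007, 0, 0], "delta_rot": [0, 0, 0]}, {"gripper": 1, "linear": [-0.014, 0, 0], "delta_rot": [0, 0, 0]}, {"gripper": 1, "linear": [-0.021, 0, 0], "delta_rot": [0, 0, 0]}, {"gripper": 1, "linear": [-0.028, 0, 0], "delta_rot": [0, 0, 0]}, {"gripper": 1, "linear": [-0.035, 0, 0], "delta_rot": [0, 0, 0]}, {"gripper": 1, "linear": [-0.042, 0, 0], "delta_rot": [0, 0, 0]}, {"gripper": 1, "linear": [-0.045, 0, 0], "delta_rot": [0, 0, 0]}]}}

```text
clock: 6.55
position: [0.452, 0.1968, 0.0317]
ee_rot: [0.002, -0.0, 1.0, -0.0]
contact_force: [9.7, -5.1, -6.9]
width: 0.0229
gripper_force: 69.0
```

```bash
python3 - <<'E'
from h import *
S=grab('side'); T=grab('top')
cv2.imwrite('pics/c5.png',np.hstack([cv2.resize(S[0][200:360,210:370],(480,480),interpolation=cv2.INTER_CUBIC),cv2.resize(T[0][100:260,200:300],(300,480),interpolation=cv2.INTER_CUBIC)]))
s=get_state();print(s['position'],s['contact_force'],s['moment'])
E
```

```text
[0.45201937 0.19675547 0.03157798] [ 5.76732027 -3.81734692 -5.0727883 ] [-0.82648322 -0.7457431  -0.4216781 ]
```

View pics/c5.png

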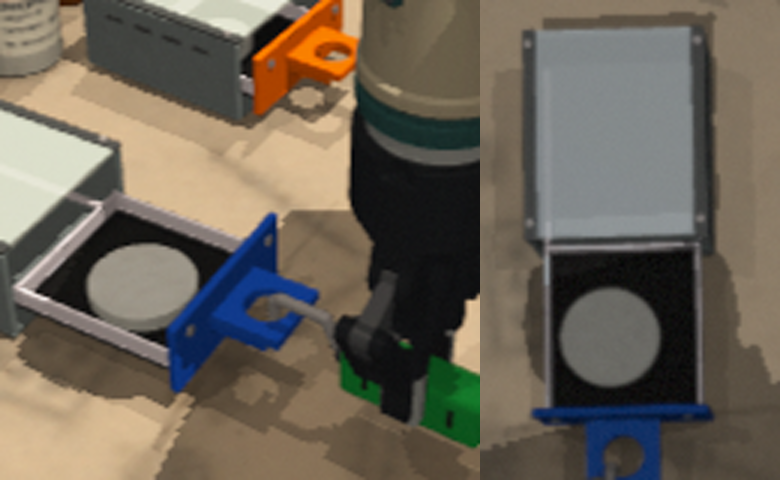

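The side half shows the tray well out with the dish lying flat in it, the pin in the hole at (270,298) and the orange tray still shut. The top half shows the blue hole at about (624,452), which is top pixel (248,250.7).

```bash
python3 - <<'E'
from h import *
T=grab('top'); S=grab('side')
print(plane(T,(248,250.7),.046), hole(T,'b',(220,230,280,270)))
p=big(mask(T[0],'b',(200,220,290,280))).reshape(-1,2); print(p.min(0),p.max(0),plane(T,(248,p[:,1].max()+.5),.046))
print('pix rod end',plane(S,(210+262/3,200+297/3),.06), proj(S,[.537,.197,.064]))
E
```

```text
Traceback (most recent call last):
  File "h.py", line 23, in hole
    c=max(k,key=cv2.contourArea); M=cv2.moments(c); return np.array([M['m10']/M['m00'],M['m01']/M['m00']]),cv2.contourArea(c)
ValueError: max() iterable argument is empty
```

>>> {"name": "send_rows", "arguments": {"increments": [{"gripper": 1, "linear": [-0.004, 0, 0], "delta_rot": [0, 0, 0]}, {"gripper": 1, "linear": [-0.007, 0, 0], "delta_rot": [0, 0, 0]}, {"gripper": 1, "linear": [-0.01, 0, 0], "delta_rot": [0, 0, 0]}, {"gripper": 1, "linear": [-0.01, 0, 0], "delta_rot": [0, 0, 0]}]}}

```text
clock: 7.15
position: [0.4517, 0.1982, 0.0331]
ee_rot: [0.011, -0.0, 1.0, 0.001]
contact_force: [20.8, -5.5, -10.5]
width: 0.023
gripper_force: 69.5
```

```bash
python3 - <<'E'
from h import *
T=grab('top'); S=grab('side')
p=big(mask(T[0],'b',(200,220,300,280))).reshape(-1,2); print(p.min(0),p.max(0))
q=plane(T,(246,p[:,1].min()),.06);print(q, plane(T,(246,183),.06))
m=mask(T[0],'b',(200,220,300,280)); print([(r,int((m[r]>0).sum())) for r in range(232,265)])
cv2.imwrite('pics/c6.png',cv2.resize(S[0][230:350,260:400],(700,600),interpolation=cv2.INTER_CUBIC))
s=get_state();print(s['position'],s['contact_force'],s['moment'])
E
```

```text
[218 235] [275 262]
[0.57216318 0.19095981 0.06      ] [0.66662272 0.1943565  0.06      ]
[(232, 0), (233, 0), (234, 0), (235, 28), (236, 53), (237, 58), (238, 35), (239, 24), (240, 25), (241, 25), (242, 24), (243, 23), (244, 24), (245, 20), (246, 16), (247, 14), (248, 12), (249, 11), (250, 10), (251, 10), (252, 10), (253, 10), (254, 11), (255, 11), (256, 12), (257, 13), (258, 14), (259, 19), (260, 19), (261, 18), (262, 3), (263, 0), (264, 0)]
[0.45169786 0.19815408 0.03308167] [ 20.89839465  -5.34955072 -11.57484773] [-0.87575244 -2.60516272 -0.4306323 ]
```

View pics/c6.png

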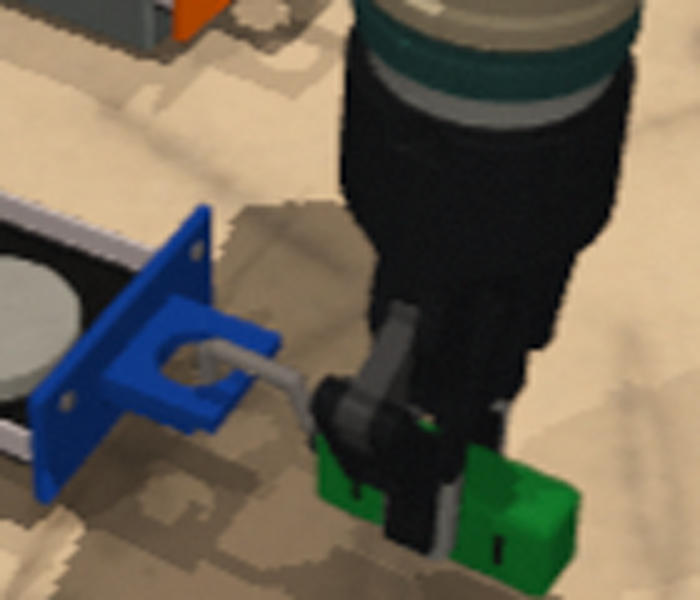

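The crop shows the tray out at its stop with the force rising, and the pin at (205,360) against the front rim of the hole. I'll relax the pull, then unhook straight upward.

>>> {"name": "send_rows", "arguments": {"increments": [{"gripper": 1, "linear": [0.01, 0, 0], "delta_rot": [0, 0, 0]}, {"gripper": 1, "linear": [0.016, 0, 0], "delta_rot": [0, 0, 0]}, {"gripper": 1, "linear": [0.016, 0, 0], "delta_rot": [0, 0, 0]}, {"gripper": 1, "linear": [0.016, 0, 0], "delta_rot": [0, 0, 0]}]}}

```text
clock: 7.65
position: [0.4553, 0.1974, 0.0308]
ee_rot: [-0.001, -0.0, 1.0, -0.0]
contact_force: [0.7, -0.6, -1.6]
width: 0.0233
gripper_force: 70.5
```

```bash
python3 - <<'E'
from h import *
S=grab('side')
cv2.imwrite('pics/c7.png',cv2.resize(S[0][230:350,260:400],(700,600),interpolation=cv2.INTER_CUBIC))
s=get_state();print(s['position'],s['contact_force'],s['moment'])
E
```

```text
[0.45528222 0.19731471 0.03081483] [ 0.38182722  0.39777192 -2.85820151] [-0.02459157  0.04070583  0.04145246]
```

View pics/c7.png

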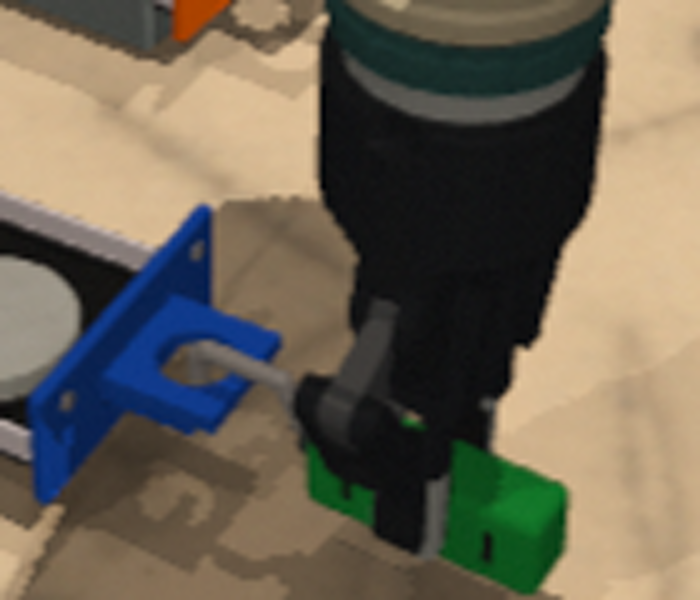

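The crop shows the pin now free, near the centre of the hole at (195,360), and the force reads zero. I'll lift, then move back and to the right to bare bench.

>>> {"name": "send_rows", "arguments": {"increments": [{"gripper": 1, "linear": [0, 0, 0.015], "delta_rot": [0, 0, 0]}, {"gripper": 1, "linear": [0, 0, 0.03], "delta_rot": [0, 0, 0]}, {"gripper": 1, "linear": [0, 0, 0.045], "delta_rot": [0, 0, 0]}, {"gripper": 1, "linear": [0, 0, 0.06], "delta_rot": [0, 0, 0]}, {"gripper": 1, "linear": [0, 0, 0.06], "delta_rot": [0, 0, 0]}]}}

```text
clock: 8.2
position: [0.4573, 0.1978, 0.0927]
ee_rot: [0.001, -0.0, 1.0, 0.001]
contact_force: [0.6, 0.3, -2.2]
width: 0.0227
gripper_force: 70.6
```

>>> {"name": "send_rows", "arguments": {"increments": [{"gripper": 1, "linear": [0, -0.03, 0], "delta_rot": [0, 0, 0]}, {"gripper": 1, "linear": [-0.02, -0.06, 0], "delta_rot": [0, 0, 0]}, {"gripper": 1, "linear": [-0.035, -0.1, 0], "delta_rot": [0, 0, 0]}, {"gripper": 1, "linear": [-0.035, -0.13, 0], "delta_rot": [0, 0, 0]}, {"gripper": 1, "linear": [-0.035, -0.15, 0], "delta_rot": [0, 0, 0]}, {"gripper": 1, "linear": [-0.035, -0.15, 0], "delta_rot": [0, 0, 0]}, {"gripper": 1, "linear": [-0.035, -0.15, 0], "delta_rot": [0, 0, 0]}]}}

```text
clock: 8.9
position: [0.4211, 0.0475, 0.0906]
ee_rot: [-0.001, 0.001, 1.0, 0.0]
contact_force: [-1.0, 0.5, -1.7]
width: 0.0227
gripper_force: 70.6
```

```bash
python3 - <<'E'
from h import *
S=grab('side'); T=grab('top')
p=big(mask(T[0],'b',(200,220,300,280))).reshape(-1,2); print(p.min(0),p.max(0))
k=big(mask(S[0],'g',(340,180,480,360))); r=cv2.boundingRect(k); print(r)
x,y=r[0]-70,r[1]-60
cv2.imwrite('pics/c8.png',cv2.resize(S[0][y:y+130,x:x+170],(680,520),interpolation=cv2.INTER_CUBIC))
s=get_state();print(s['position'],s['contact_force'],s['moment'])
E
```

```text
[218 234] [276 262]
(413, 244, 24, 26)
[0.42146362 0.0481361  0.09076184] [-0.49669893 -0.14361028 -2.07444204] [-0.00474634 -0.0335903   0.03215952]
```

View pics/c8.png

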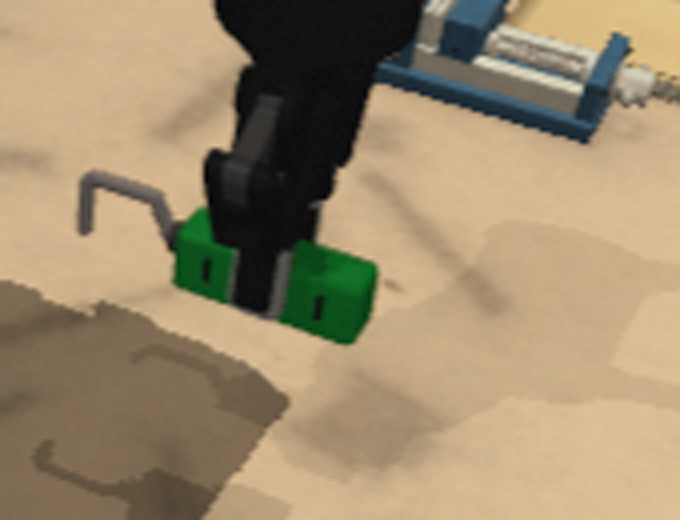

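The crop shows the hook clear of everything and nearly level in the grip, with the handle at (275,275) and the pin at (85,205). I'll lower it to the bench.

>>> {"name": "send_rows", "arguments": {"increments": [{"gripper": 1, "linear": [0, 0, -0.03], "delta_rot": [0, 0, 0]}, {"gripper": 1, "linear": [0, 0, -0.06], "delta_rot": [0, 0, 0]}, {"gripper": 1, "linear": [0, 0, -0.075], "delta_rot": [0, 0, 0]}, {"gripper": 1, "linear": [0, 0, -0.08], "delta_rot": [0, 0, 0]}, {"gripper": 1, "linear": [0, 0, -0.083], "delta_rot": [0, 0, 0]}, {"gripper": 1, "linear": [0, 0, -0.084], "delta_rot": [0, 0, 0]}, {"gripper": 1, "linear": [0, 0, -0.084], "delta_rot": [0, 0, 0]}]}}

```text
clock: 9.7
position: [0.4226, 0.0475, 0.0077]
ee_rot: [0.001, -0.0, 1.0, 0.0]
contact_force: [0.1, -0.4, -3.2]
width: 0.023
gripper_force: 70.7
```

Next, another 1.5 mm down, then release.

>>> {"name": "send_rows", "arguments": {"increments": [{"gripper": 1, "linear": [0, 0, -0.0015], "delta_rot": [0, 0, 0]}, {"gripper": 1, "linear": [0, 0, -0.0015], "delta_rot": [0, 0, 0]}, {"gripper": 0.4, "linear": [0, 0, -0.0015], "delta_rot": [0, 0, 0]}, {"gripper": -0.2, "linear": [0, 0, -0.0015], "delta_rot": [0, 0, 0]}, {"gripper": -1, "linear": [0, 0, -0.0015], "delta_rot": [0, 0, 0]}, {"gripper": -1, "linear": [0, 0, -0.0015], "delta_rot": [0, 0, 0]}, {"gripper": -1, "linear": [0, 0, -0.0015], "delta_rot": [0, 0, 0]}, {"gripper": -1, "linear": [0, 0, -0.0015], "delta_rot": [0, 0, 0]}]}}

```text
clock: 10.5
position: [0.4219, 0.0473, 0.0056]
ee_rot: [-0.0, -0.0, 1.0, 0.0]
contact_force: [-0.0, 0.6, 0.3]
width: 0.0852
gripper_force: 0.0
```

>>> {"name": "send_rows", "arguments": {"increments": [{"gripper": -1, "linear": [0, 0, 0.03], "delta_rot": [0, 0, 0]}, {"gripper": -1, "linear": [0, 0, 0.07], "delta_rot": [0, 0, 0]}, {"gripper": -1, "linear": [0, 0, 0.12], "delta_rot": [0, 0, 0]}, {"gripper": -1, "linear": [-0.05, -0.05, 0.16], "delta_rot": [0, 0, 0]}, {"gripper": -1, "linear": [-0.08, -0.1, 0.16], "delta_rot": [0, 0, 0]}, {"gripper": -1, "linear": [-0.08, -0.15, 0.16], "delta_rot": [0, 0, 0]}, {"gripper": -1, "linear": [-0.08, -0.2, 0.16], "delta_rot": [0, 0, 0]}, {"gripper": -1, "linear": [-0.08, -0.2, 0.16], "delta_rot": [0, 0, 0]}]}}

```text
clock: 11.3
position: [0.3414, -0.1555, 0.1664]
ee_rot: [0.001, 0.001, 1.0, -0.001]
contact_force: [-0.0, 0.1, -1.6]
width: 0.0854
gripper_force: 0.0
```

```bash
python3 - <<'E'
from h import *
S=grab('side'); T=grab('top')
cv2.imwrite('pics/c9.png',np.hstack([cv2.resize(S[0][190:370,150:430],(480,309)),cv2.resize(T[0][90:350,190:460],(320,309))]))
print(get_state()['position'])
E
```

```text
[ 0.3421637  -0.15655447  0.16611875]
```

View pics/c9.png

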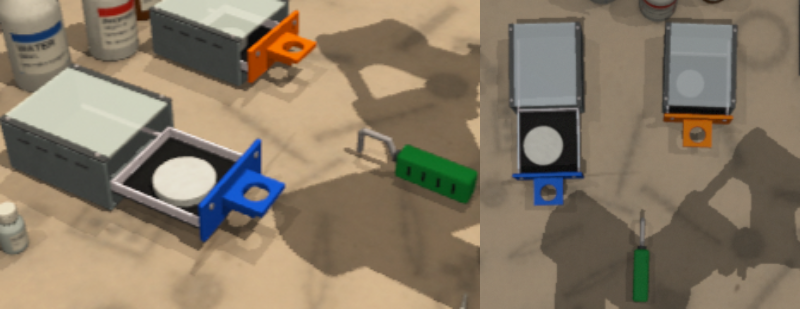

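The picture shows the blue tray fully out with the dish flat in it at (185,180). The hook stands free on the bench at (435,173), and the orange tray is shut.

```bash
python3 -c "
from rig import sign_off; print(sign_off())"
```

```text
the job is handed in; nothing more can be done
None
```

The job is handed in: the blue tray is pulled out to its stop with the dish lying flat in it, the orange tray is still shut, and the hook stands on bare bench clear of both trays; the hand-in returned no verdict, so this rests on the last pictures and force readings.

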